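Close up the coffee grinder and hold its lid at the grind position

ROBOT

A 6-joint arm with a two-finger parallel gripper is mounted at the origin on a cart in front of the work surface, level with it; the furniture and walls round the work are solid. World frame = base frame: x ahead of the robot, y to its left, z up, the work surface at z = 0. Lengths are in mm, angles in rad, forces in N, time in s.
With the tool pointing down it reaches from about 375 to 825 mm from the base axis. Payload 5.5 kg.
Tool frame: the origin (TCP) lies at the very end of the fingers, on their centre line; the grasp point (between the pads) lies 19 mm behind it (ctrl.pinch_z is the distance from the TCP to the grasp point, in mm); z points along the fingers, y is the line along which they close (so a half turn about z gives the same grasp; the last joint's range is limited). The gripper opens to 85 mm and grips with 20 to 120 N. Pads are 22 mm wide; open, the fingers measure 114 mm over their backs; the gripper's body (76 mm by 85 mm) begins 54 mm behind the grasp point. The pads swing forward as they close: fully open they stand 13 mm farther back than shut.
Start: joints at [-1.202, 0.314, -0.047, 1.21, 0, 1.571], TCP at [216.294, -559.653, 231.299] pointing down, gripper open.
Joint ranges: [-2.67, 2.67], [-0.69, 1.73], [-1.03, 1.25], [-2.08, 2.16], [-1.42, 1.45], [-3.14, 3.14]. Speed limits (rad/s): [2.39, 2.39, 3.01, 3.14, 3.14, 3.14].

INTERFACE

Orientations are given as a unit quaternion [x, y, z, w].
In Python, from cell import ctrl gives the robot as it stands.
- The arm moves only by the tool servo_tool, never from a script. Its argument "moves" is a list of rows, each a list of 7 numbers: the closure, from -1 (fully open) to 1 (shut), then the shift along the world's x, y, z in units of 25 mm (1.0 is 25 mm), then the turn, a rotation vector about the world's x, y, z in units of 5 degrees (1.0 is 5 degrees). A call has 1 to 20 rows; each row is the pose to reach, as a shift and turn from the pose commanded when the call began; what a row does not reach only later rows make up. A row lasts 1/12 s, in which the tool goes at most 41.7 mm and 7.16 degrees, less where a joint would pass 70% of its speed; a pose out of reach is approached as far as the arm can. A call with a gripper value outside its range is refused whole. The fingers move at their own pace and stop on an object; "newtons" is the grip in N (left out, the last holds). Time passes only in rows, so rows that repeat a pose let the fingers close. It gives the time, the measured TCP pose, the force, the opening and the grip force at its end, in the units of the state.
- ctrl.state(): the state, without advancing time (a new reading comes with each control period).
- ctrl.capture(name): name is "scene" or "side" or "wrist"; returns the picture (384x512x3 uint8, red, green, blue); there is no depth.
- ctrl.get_calibration(name): a dict with "K" (3x3 intrinsics, pixels), "k1" (the pictures are not rectified: a ray, as slopes to the right and down, at radius r is drawn at 1 + k1 r^2 times it, then the intrinsics apply), "position" and "orientation" of the camera in the world. Camera axes: x right, y down, z forward; pixel columns grow to the right and rows downward; lengths in mm; the calibration is good to about 2 mm. A picture is of the moment at which its call begins: read the wrist's pose just before it. get_calibration takes no time and is no camera call; for the wrist camera it gives the pose at the moment of the call.
- ctrl.finish_job(): hands the job in; it is judged then, once.
The state is a dict: "time_s": time; "qpos": joint angles; "joint_velocities": joint speeds; "tau": joint torques, N m; "eef_pos": TCP position; "ee_rot": TCP orientation; "ft_force": force on the tool from outside, world axes, zero at the start; "moment": the same for the moment, N m; "opening": finger opening in mm; "grasp_force": force on a finger pad.
Only numpy, scipy, OpenCV 4.12 (cv2) and the standard library are available. Lean on these libraries where they do the work, as an engineer would, in place of code of your own. Each camera call takes 0.05 s, during which the arm holds its last target. There are 200 camera calls.

TASK

The coffee grinder has been loaded: first push its grounds drawer fully shut, then fetch the blue lid from the red trivet, lower it into the grinder's collar with its white line at the white marks until it sits flush, and twist it clockwise against its spring to the orange mark, half-way to the red mark where it would click locked. Never turn it on into the lock, and leave the other things on the counter where they stand. Finish while still gripping the lid and holding it at the orange mark: it springs back if let go.

Things in the scene. Friction and masses are not known exactly. Their poses are not given: they have to be found in the camera images.
- grinder: electric coffee grinder, fixed. Origin on the counter under its collar's axis; x points from the drawer side to the back (drawer front looks to -x), z up. White base x -105 to +65 mm, 130 mm wide, 60 mm high; metal tower of radius 54 mm; black flange of radius 64 mm, top at 120 mm; on it the round metal collar, radius 47 mm, top at 140 mm
- orange_mark (a point): one of the two orange marks on the black flange, 56 mm from the collar's axis, 121 mm up. Marks come in pairs on opposite sides; clockwise seen from above: white (lid goes in) on the grinder's -x and +x axis, orange (hold here) 0.75 rad = 43 degrees on, red (locked) 1.5 rad on. This one is reached clockwise from the white mark on -x
- collar_mouth (a point): centre of the collar's open top, 140 mm up, axes as the grinder's. The hole is 65 mm wide with two slots 16 mm wide on its x axis (-x and +x side), reaching to radius 42 mm, for the lid's lugs, which pass under the 6 mm thick ledge as the lid turns. The lid fits either way round (half a turn makes no difference) and then turns only clockwise
- lid_grip (a point): centre of the upright grip bar of the loose blue lid, on its axis, 45 mm above its foot; z up. Bar 62 mm long along the lid's x, 16 mm thick along y, 44 mm high (22 mm above and below this point), with a white line along x on top. The lid starts standing on its neck on the trivet, bar up. Seated, this point is 30 mm above collar_mouth
- lid: the same lid (about 0.13 kg), origin on its axis at the foot, axes as lid_grip. Neck of radius 29.5 mm, 15 mm high, with two steel lugs at its foot on the +x and -x side (10 mm wide, 6.5 mm high, out to radius 39.5 mm); above it a round cap of radius 48 mm, 8 mm thick, whose underside rests on the collar's top when seated
- drawer_knob (a point): outer end of the round metal knob (22 mm across) on the drawer's black front, 29 mm above the counter. With the drawer shut it lies 129 mm from the grinder's origin along its -x. The knob stands 15 mm out from the front (118 mm wide, 40 mm high)
- drawer (a joint): how far the grounds drawer is open, m: 0 shut (against a stop), 0.055 fully open; slides with about 1 N of friction and stays where it is left
- switch_ring (a joint): sprung ring in the collar that the lid's lugs push round, rad: 0 at rest, grows as the lid turns clockwise; about 0.08 less than the lid's turn from the white marks, as the lugs meet it after about 0.08 rad. Its spring pushes back with 0.06 N m at rest plus 0.1 N m per rad. At about 1.0 the lid meets the lock catch (needs some 0.3 N m more), then snaps locked; stop at 1.42
- trivet: red square trivet, 180x180x5 mm, lying fixed on the counter, origin at the centre of its underside; the lid starts on it
- mug_b: green mug, lower part white, 86x121x99 mm, upright at the back left; leave alone. Origin at the centre of its underside
- spice_c: glass spice jar with black cap, 41x41x105 mm, upright at the back right; leave alone. Origin at the centre of its underside
- spice_d: spice jar with dark cap and a dark label, 41x41x105 mm, upright at the back right; leave alone. Origin at the centre of its underside
- honey_jar: honey jar with grey lid, 71x71x110 mm, upright on the right; leave alone. Origin at the centre of its underside
Mind the look-alikes: they are no part of the job. There is more than one size of the lid; the job needs the largest.

How it is judged:
By the outcome, as a careful person would: the job done as asked, in the order asked, and still so for the second after the job is handed in, while the arm keeps its last pose, push and grip.
It also fails if it takes over 53 s, if anything falls off the work surface, if the arm or the gripper's body presses on something with over 40 N, if the wrist force passes 120 N, or if a joint passes its speed limit or range.

## Working session

There is one attempt and no reset: what is moved stays moved. The work goes in short steps, Python scripts to look and compute and a tool call to move; the robot and the scene stay as the last step left them, time stands still between calls to the robot, and variables do not carry over. Pictures are saved under pics/ and viewed, at most 10 in all, crops included, and the job is handed in when it is done.

Besides the shell and the picture viewer there is one more tool, called by a JSON object that holds its "method" and its "body", one argument or row to a line. servo_tool: Moves the arm, as the interface text tells. Its arguments: {"type":"object","properties":{"moves":{"type":"array","items":{"type":"array","items":{"type":"number"}}},"newtons":{"type":"number"}},"required":["moves"]}

```bash
mkdir -p pics; ls
cat > h.py <<'E'
import numpy as np, cv2
from scipy.spatial.transform import Rotation as R
from cell import ctrl
def cal(n):
    c=ctrl.get_calibration(n); return c
def rot(c):
    o=np.array(c["orientation"],float)
    return o if o.shape==(3,3) else R.from_quat(o).as_matrix()
def ray(c,u,v):
    K=np.array(c["K"],float); k1=c["k1"]
    p=cv2.undistortPoints(np.array([[[u,v]]],float),K,np.array([k1,0,0,0.]))[0,0]
    d=rot(c)@np.array([p[0],p[1],1]); return np.array(c["position"],float),d/np.linalg.norm(d)
def onz(c,u,v,z):
    o,d=ray(c,u,v); return o+d*(z-o[2])/d[2]
def proj(c,P):
    K=np.array(c["K"],float)
    q=(np.atleast_2d(P)-np.array(c["position"]))@rot(c); s=q[:,:2]/q[:,2:]
    s=s*(1+c["k1"]*(s**2).sum(1,keepdims=True)); return s@K[:2,:2].T+K[:2,2]
def save(n,img): cv2.imwrite(f"pics/{n}.png",img[...,::-1])
E
python3 - <<'E'
from h import *
a=ctrl.capture("scene");b=ctrl.capture("side")
np.save("scene.npy",a);np.save("side.npy",b)
save("a",cv2.resize(a,(800,600)));save("b",cv2.resize(b,(800,600)))
for n in("scene","side","wrist"):
    c=cal(n);print(n,c)
s=ctrl.state();print(s)
E
```

```text
pics
scene {'K': array([[416.21597031,   0.        , 257.73121122],
       [  0.        , 416.21597031, 191.57984094],
       [  0.        ,   0.        ,   1.        ]]), 'k1': 0.03311607608703243, 'position': array([-282.64056143,  713.96236362, 1184.42695151]), 'orientation': array([-0.36763254,  0.84733468, -0.3478551 ,  0.16083246])}
side {'K': array([[477.94279179,   0.        , 255.88629844],
       [  0.        , 477.94279179, 189.55322116],
       [  0.        ,   0.        ,   1.        ]]), 'k1': -0.0196225894489637, 'position': array([ -230.01690927, -1086.86980912,  1241.37229934]), 'orientation': array([ 0.86845858, -0.26351907,  0.1253108 , -0.40079247])}
wrist {'K': array([[315.43730251,   0.        , 254.27428297],
       [  0.        , 315.43730251, 190.0692175 ],
       [  0.        ,   0.        ,   1.        ]]), 'k1': 0.014149051340181115, 'position': array([ 279.7789981 , -535.27403673,  373.86801564]), 'orientation': array([ 0.81736309, -0.55972789, -0.07810932,  0.11189819])}
{'time_s': 0.1, 'qpos': array([-1.20200783e+00,  3.14141165e-01, -4.79967580e-02,  1.21020580e+00,
       -1.49779942e-05,  1.57081009e+00]), 'joint_velocities': array([ 0.00433394, -0.00130638,  0.00107086,  0.00026607,  0.00021355,
        0.00053658]), 'tau': array([ 5.64624042e-04, -5.40767777e+01,  3.40541553e+01,  1.11518838e-02,
        1.34631414e-04,  1.00374749e-05]), 'eef_pos': array([ 216.09478198, -559.1638831 ,  230.52151817]), 'ee_rot': array([ 9.83048463e-01,  1.83344267e-01, -1.49225352e-04, -7.59206250e-04]), 'ft_force': array([ 0.41614836, -0.30698013, -0.74997522]), 'moment': array([ 0.00925357,  0.00121503, -0.03724322]), 'grasp_force': 0.0, 'opening': 85.52299955832069}
```

View pics/a.png

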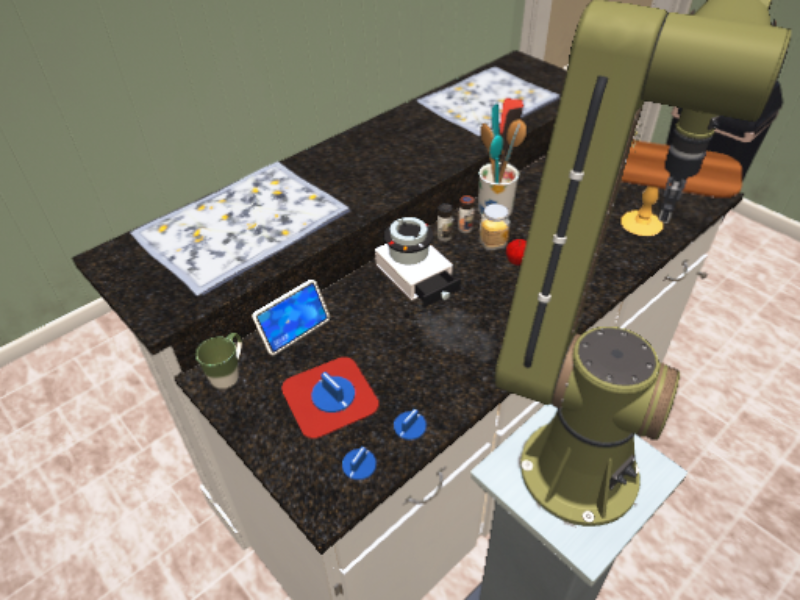

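View pics/b.png

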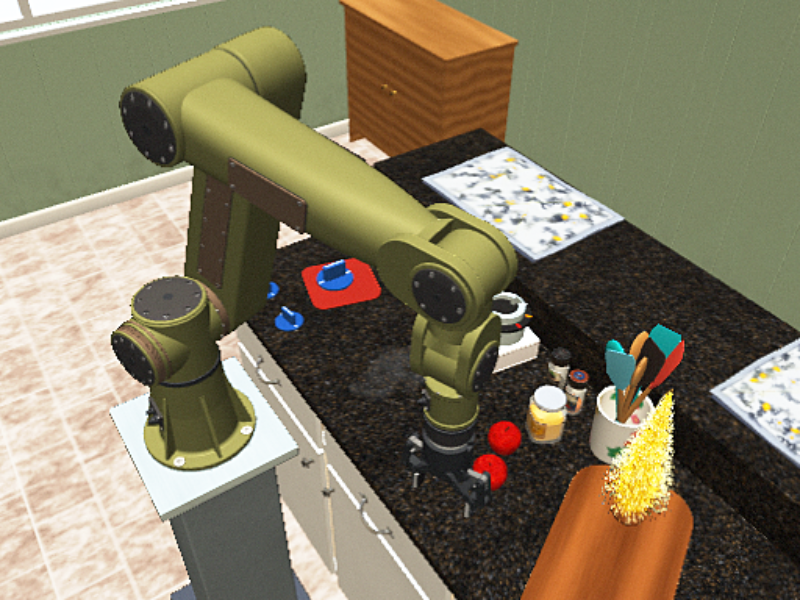

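Scene image (800-px scale): the blue lid candidates are at (333,393) on the red trivet, (410,425) and (360,463), the last two small ones on the bare counter. The trivet one is the largest and the one named in the task. The grinder is at (410,250), with its open drawer and knob at about (440,292). I'll take one enlarged crop to confirm.

Run:
```python
from h import *
a=np.load("scene.npy");c=cal("scene")
l=cv2.resize(a[220:310,175:280],None,fx=4,fy=4,interpolation=cv2.INTER_CUBIC)
g=cv2.resize(a[130:202,230:300],None,fx=5,fy=5,interpolation=cv2.INTER_CUBIC)
o=np.zeros((360,780,3),np.uint8);o[:360,:420]=l;o[:360,420:770]=g;save("c",o)
hsv=cv2.cvtColor(a,cv2.COLOR_RGB2HSV)
m=cv2.inRange(hsv,(100,120,60),(125,255,255));n,L,st,ce=cv2.connectedComponentsWithStats(m)
for i in range(1,n):
    if st[i,4]>80: print("blue",st[i],ce[i],onz(c,*ce[i],33))
r=cv2.inRange(hsv,(0,150,80),(6,255,255))|cv2.inRange(hsv,(174,150,80),(180,255,255))
n,L,st,ce=cv2.connectedComponentsWithStats(r)
for i in range(1,n):
    if st[i,4]>300:
        h=cv2.convexHull(np.argwhere(L==i)[:,::-1].astype(np.int32));mr=cv2.moments(h)
        cx=(mr['m10']/mr['m00'],mr['m01']/mr['m00']);print("red",st[i],cx,onz(c,*cx,4))
```

```text
blue [165 182  44  43 993] [186.72809668 202.63645519] [722.29385725 182.94541241  33.        ]
blue [200 238  27  26 472] [212.61016949 251.84110169] [470.63471598 255.66394188  33.        ]
blue [252 262  21  20 290] [261.90344828 271.89310345] [295.2818246  188.52254518  33.        ]
blue [219 285  22  22 334] [229.53592814 296.70958084] [297.75177035 324.71731143  33.        ]
red [ 180  228   63   53 1607] (210.5880246048431, 253.73907965428637) [488.02046596 254.35699081   4.        ]
```

View pics/c.png

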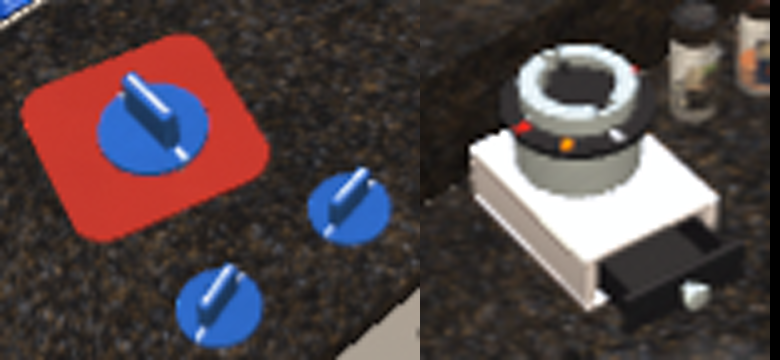

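The crop shows the large lid on the trivet with its bar top running crop (130,77)–(172,122). It also shows the grinder with the collar ring centred at about (578,83), the white mark at (616,134), the orange mark at (567,145) and the knob at (697,295).

Run:
```python
from h import *
c=cal("scene")
def lid(x,y,z): return onz(c,175+x/4,220+y/4,z)
def gr(x,y,z): return onz(c,230+(x-420)/5,130+y/5,z)
e=[lid(130,77,72),lid(172,122,72),lid(120,95,28),lid(181,154,28)]
for p in e: print(p.round(1))
print("bar mid",(e[0]+e[1])/2,"ang",np.degrees(np.arctan2(*(e[0]-e[1])[1::-1])),"marks mid",(e[2]+e[3])/2,np.degrees(np.arctan2(*(e[2]-e[3])[1::-1])))
C=gr(578,83,140);w=gr(616,134,121);k=gr(697,295,29);o=gr(567,145,121);r1=gr(522,127,121);r2=gr(637,70,121)
print("collar",C,"white",w,"orange",o,"knob",k,r1,r2,(r1+r2)/2)
for q in(w,k): print(np.linalg.norm((q-C)[:2]),np.degrees(np.arctan2(*(q-C)[1::-1])))
```

```text
[498.8 250.9  72. ]
[437.1 254.8  72. ]
[519.9 251.3  28. ]
[434.1 252.2  28. ]
bar mid [467.95607817 252.85702146  72.        ] ang -3.552557529518683 marks mid [476.95912069 251.73007699  28.        ] -0.5875606205838262
collar [ 674.37994388 -165.99312817  140.        ] white [ 624.37635973 -160.02317817  121.        ] orange [ 641.38214538 -123.06797119  121.        ] knob [ 516.85003925 -145.82398317   29.        ] [ 682.1464594  -112.22346031  121.        ] [ 670.69620845 -228.17401664  121.        ] [ 676.42133393 -170.19873848  121.        ]
50.358700649606575 173.19165839698857
158.81582182992287 172.70390093590265
```

{"method": "servo_tool", "body": {
  "moves": [
    [1,10.15,16.8,-1,0,0,30.4],
    [1,10.15,16.8,-1,0,0,30.4],
    [1,10.15,16.8,-1,0,0,30.4],
    [1,10.15,16.8,-1,0,0,30.4],
    [1,10.15,16.8,-1,0,0,30.4],
    [1,10.15,16.8,-1,0,0,30.4],
    [1,10.15,16.8,-1,0,0,30.4],
    [1,10.15,16.8,-1,0,0,30.4],
    [1,10.15,16.8,-1,0,0,30.4],
    [1,10.15,16.8,-1,0,0,30.4],
    [1,10.15,16.8,-1,0,0,30.4],
    [1,10.15,16.8,-1,0,0,30.4],
    [1,10.15,16.8,-1,0,0,30.4],
    [1,10.15,16.8,-1,0,0,30.4],
    [1,10.15,16.8,-1,0,0,30.4],
    [1,10.15,16.8,-1,0,0,30.4],
    [1,10.15,16.8,-1,0,0,30.4],
    [1,10.15,16.8,-1,0,0,30.4],
    [1,10.15,16.8,-1,0,0,30.4],
    [1,10.15,16.8,-1,0,0,30.4]
  ]
}}

```text
time_s: 1.77
eef_pos: [469.7, -139.5, 205.9]
ee_rot: [0.133, 0.991, 0.0, -0.0]
ft_force: [-0.4, -0.1, -0.4]
opening: -0.2
grasp_force: 0.0
```

{"method": "servo_tool", "body": {
  "moves": [
    [1,0,0,0,0,0,1.76],
    [1,0,0,0,0,0,1.76],
    [1,0,0,0,0,0,1.76],
    [1,0,0,0,0,0,1.76],
    [1,0,0,0,0,0,1.76]
  ]
}}

```text
time_s: 2.18
eef_pos: [469.9, -139.6, 206.1]
ee_rot: [0.06, 0.998, 0.0, -0.0]
ft_force: [0.3, 0.4, -0.1]
opening: 0.0
grasp_force: 0.0
```

Run:
```python
from h import *
s=ctrl.state();print(s["eef_pos"],s["ee_rot"],s["qpos"],s["time_s"],s["opening"],R.from_quat(s["ee_rot"]).as_matrix()[:,1])
c=cal("wrist");a=ctrl.capture("wrist");b=ctrl.capture("scene");np.save("w1.npy",a);np.save("w1p.npy",c,allow_pickle=True);np.save("scene2.npy",b);save("d",a)
for p in [(676,-168,140),(517,-146,29)]: print(proj(c,np.array(p,float)))
```

```text
[ 469.8803348  -139.61323328  206.12299396] [ 6.00874080e-02  9.98193099e-01  4.59020126e-05 -1.95669319e-04] [-2.88817642e-01  1.20784190e-01 -3.47694720e-01  1.10271938e+00
  6.95036566e-07 -1.68570391e-01] 2.1833 0.013816682764131004 [1.19957690e-01 9.92779003e-01 6.81236199e-05]
[[250.57388286 431.53488232]]
[[253.86748282 213.67270949]]
```

View pics/d.png

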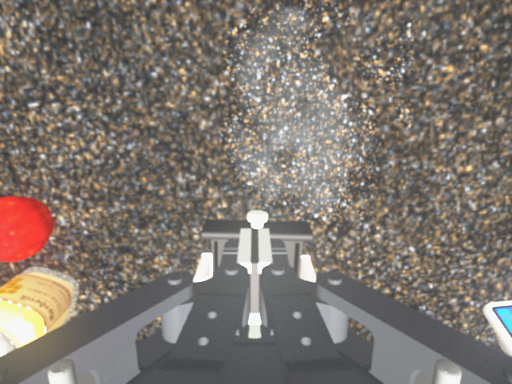

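Wrist view: knob end at (258,216) and drawer front centred at (257,228), both in line with the fingers. Next I lower and push.

{"method": "servo_tool", "body": {
  "moves": [
    [1,0,0,-1.5,0,0,0],
    [1,0,0,-3,0,0,0],
    [1,0,0,-4.5,0,0,0],
    [1,0,0,-6,0,0,0],
    [1,0,0,-7,0,0,0],
    [1,0,0,-7.4,0,0,0],
    [1,0.4,-0.05,-7.4,0,0,0],
    [1,0.8,-0.1,-7.4,0,0,0],
    [1,1.1,-0.14,-7.4,0,0,0],
    [1,1.3,-0.16,-7.4,0,0,0],
    [1,1.5,-0.18,-7.4,0,0,0],
    [1,1.7,-0.2,-7.4,0,0,0],
    [1,1.9,-0.23,-7.4,0,0,0],
    [1,2.1,-0.25,-7.4,0,0,0],
    [1,2.25,-0.27,-7.4,0,0,0],
    [1,2.4,-0.29,-7.4,0,0,0]
  ]
}}

```text
time_s: 3.62
eef_pos: [530.3, -146.9, 21.3]
ee_rot: [0.06, 0.998, -0.0, -0.0]
ft_force: [-1.1, -1.3, -0.0]
opening: -0.2
grasp_force: 0.6
```

{"method": "servo_tool", "body": {
  "moves": [
    [1,0.08,-0.01,0,0,0,0],
    [1,0.16,-0.02,0,0,0,0],
    [1,0.16,-0.02,0,0,0,0]
  ]
}}

```text
time_s: 3.87
eef_pos: [534.4, -147.4, 21.2]
ee_rot: [0.06, 0.998, 0.0, 0.0]
ft_force: [1.0, -0.3, 0.6]
opening: 0.1
grasp_force: 0.0
```

{"method": "servo_tool", "body": {
  "moves": [
    [1,0.08,-0.01,0,0,0,0],
    [1,0.16,-0.02,0,0,0,0],
    [1,0.16,-0.02,0,0,0,0]
  ]
}}

```text
time_s: 4.12
eef_pos: [538.3, -147.9, 21.3]
ee_rot: [0.06, 0.998, 0.0, 0.0]
ft_force: [-0.1, -0.1, 0.1]
opening: -0.0
grasp_force: 0.1
```

{"method": "servo_tool", "body": {
  "moves": [
    [1,0.08,-0.01,0,0,0,0],
    [1,0.12,-0.015,0,0,0,0],
    [1,0.12,-0.015,0,0,0,0]
  ]
}}

```text
time_s: 4.37
eef_pos: [541.3, -148.3, 21.3]
ee_rot: [0.06, 0.998, 0.0, 0.0]
ft_force: [0.2, -0.4, -1.0]
opening: 0.2
grasp_force: 0.1
```

Run:
```python
from h import *
a=ctrl.capture("wrist");b=ctrl.capture("scene")
o=np.zeros((600,800,3),np.uint8);o[:384,:512]=a
z=cv2.resize(b[130:202,230:300],None,fx=4,fy=4,interpolation=cv2.INTER_CUBIC);o[:288,515:795]=z;save("e",o[:390])
```

```text
(no output)
```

View pics/e.png

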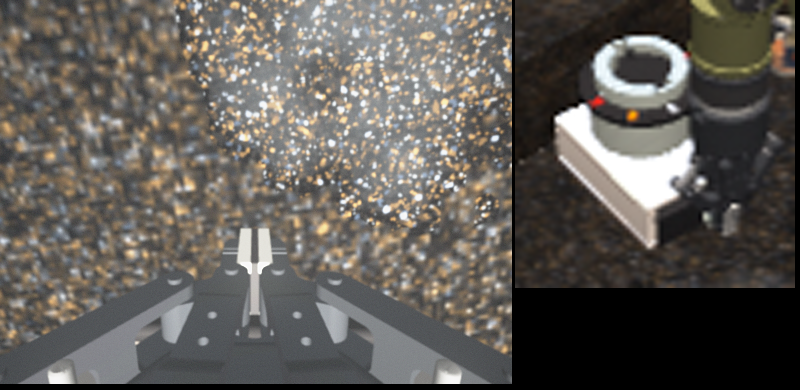

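The scene crop shows the drawer front close to the base but still slightly open, with the fingers on the knob. I keep pushing in small steps until the force rises.

{"method": "servo_tool", "body": {
  "moves": [
    [1,0.08,-0.01,0,0,0,0],
    [1,0.12,-0.015,0,0,0,0],
    [1,0.12,-0.015,0,0,0,0]
  ]
}}

```text
time_s: 4.72
eef_pos: [543.2, -148.5, 21.1]
ee_rot: [0.06, 0.998, 0.0, -0.001]
ft_force: [-4.3, 0.0, 2.6]
opening: -0.1
grasp_force: 2.0
```

{"method": "servo_tool", "body": {
  "moves": [
    [1,0.08,-0.01,0,0,0,0],
    [1,0.08,-0.01,0,0,0,0],
    [1,0.08,-0.01,0,0,0,0]
  ]
}}

```text
time_s: 4.97
eef_pos: [543.3, -148.6, 20.8]
ee_rot: [0.06, 0.998, 0.0, -0.002]
ft_force: [-9.4, -0.3, 4.8]
opening: 0.2
grasp_force: 4.4
```

{"method": "servo_tool", "body": {
  "moves": [
    [1,0.08,-0.01,0,0,0,0],
    [1,0.08,-0.01,0,0,0,0],
    [1,0.08,-0.01,0,0,0,0]
  ]
}}

```text
time_s: 5.22
eef_pos: [543.3, -148.6, 20.4]
ee_rot: [0.06, 0.998, 0.0, -0.004]
ft_force: [-13.8, 2.0, 8.5]
opening: -0.1
grasp_force: 6.8
```

Force rose to about 14 N at the stop, so the drawer is shut. I back off, rise and look at the collar from above.

{"method": "servo_tool", "body": {
  "moves": [
    [1,-0.8,0.1,0,0,0,0],
    [1,-1.6,0.2,0,0,0,0],
    [1,-1.6,0.2,1.6,0,0,0],
    [1,-1.6,0.2,3.2,0,0,0],
    [1,-1.6,0.2,4.8,0,0,0],
    [1,-1.6,0.2,6.4,0,0,0],
    [1,-1.6,0.2,8,0,0,0],
    [1,-1,0.1,9.6,0,0,0],
    [1,0,0,11,0,0,0],
    [1,1.3,0,12,0,0,0],
    [1,2.6,-0.2,12.4,0,0,0],
    [1,4,-0.5,12.4,0,0,0],
    [1,5.2,-0.8,12.4,0,0,0],
    [1,5.7,-0.8,12.4,0,0,0],
    [1,5.7,-0.8,12.4,0,0,0],
    [1,5.7,-0.8,12.4,0,0,0]
  ]
}}

```text
time_s: 6.55
eef_pos: [691.1, -169.1, 330.3]
ee_rot: [0.059, 0.998, 0.0, -0.0]
ft_force: [0.2, 0.5, 0.1]
opening: -0.2
grasp_force: 0.0
```

Run:
```python
from h import *
import pickle
s=ctrl.state();print(s["eef_pos"],s["time_s"],np.abs(s["joint_velocities"]).max())
c=cal("wrist");a=ctrl.capture("wrist");np.save("w2.npy",a);pickle.dump(c,open("w2.pkl","wb"))
print(proj(c,np.array([[676,-168,140.],[676,-168,121]])))
save("f",cv2.resize(a[40:280,130:400],None,fx=2.4,fy=2.4,interpolation=cv2.INTER_CUBIC))
```

```text
[ 691.09953744 -169.05252975  330.27617571] 6.55 0.044498228416027095
[[253.83119471 153.99289064]
 [253.83381852 151.28521739]]
```

View pics/f.png

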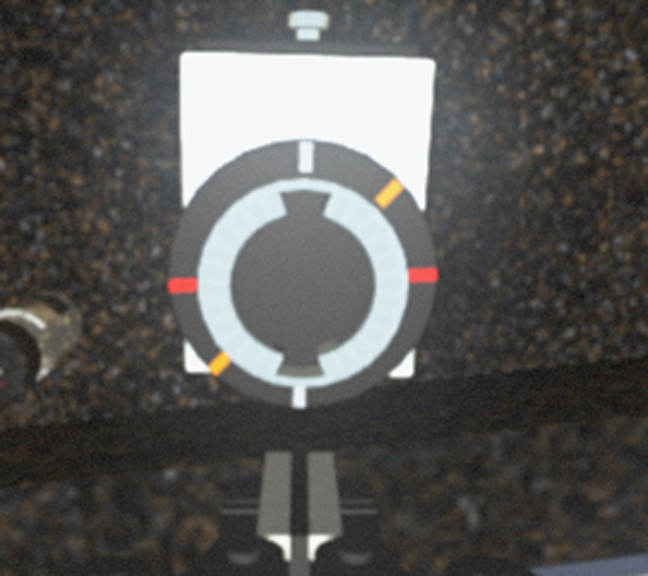

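The view shows the drawer shut and the whole collar. In the crop the white marks are at (306,156)/(299,397), orange at (390,193)/(220,362) and red at (183,286)/(423,275). I work out the axis and yaw from these.

Run:
```python
from h import *
import pickle
c=pickle.load(open("w2.pkl","rb"));a=np.load("w2.npy")
f=lambda x,y,z:onz(c,130+(x+.5)/2.4-.5,40+(y+.5)/2.4-.5,z)
prs=[((306,156),(299,397)),((390,193),(220,362)),((423,275),(183,286))]
for (p,q),off in zip(prs,(0,43,86)):
    P,Q=f(*p,121),f(*q,121);d=P-Q
    print((P+Q)/2,np.linalg.norm(d[:2]),"yaw of -x",np.degrees(np.arctan2(d[1],d[0]))+off)
k=f(308,14,29);print("knob",k)
hsv=cv2.cvtColor(a,cv2.COLOR_RGB2HSV)
m=cv2.inRange(hsv,(80,8,150),(110,120,255))
m[:110]=0;m[205:]=0
n,L,st,ce=cv2.connectedComponentsWithStats(m);i=1+st[1:,4].argmax();print(st[i])
h=cv2.convexHull(np.argwhere(L==i)[:,::-1].astype(np.int32));e=cv2.fitEllipse(h);print(e,onz(c,*e[0],140))
```

```text
[ 682.81014964 -166.70719345  121.        ] 114.03709177503185 yaw of -x 171.65219626562853
[ 682.01948984 -166.58846971  121.        ] 112.81899426619414 yaw of -x 171.32209792693322
[ 682.24133034 -166.43543797  121.        ] 112.82010412469786 yaw of -x 171.86514001995465
knob [ 554.26740638 -148.03444805   29.        ]
[ 212  114   88   91 3028]
((255.6302947998047, 157.69497680664062), (87.74565124511719, 89.22390747070312), 0.20388853549957275) [ 680.17532738 -166.56258866  140.        ]
```

{"method": "servo_tool", "body": {
  "moves": [
    [-1,-7.45,16.85,-4,0,0,1],
    [-1,-7.45,16.85,-4,0,0,1],
    [-1,-7.45,16.85,-4,0,0,1],
    [-1,-7.45,16.85,-4,0,0,1],
    [-1,-7.45,16.85,-4,0,0,1],
    [-1,-7.45,16.85,-4,0,0,1],
    [-1,-7.45,16.85,-4,0,0,1],
    [-1,-7.45,16.85,-4,0,0,1],
    [-1,-7.45,16.85,-4,0,0,1],
    [-1,-7.45,16.85,-4,0,0,1],
    [-1,-7.45,16.85,-4,0,0,1],
    [-1,-7.45,16.85,-4,0,0,1],
    [-1,-7.45,16.85,-4,0,0,1],
    [-1,-7.45,16.85,-4,0,0,1],
    [-1,-7.45,16.85,-4,0,0,1],
    [-1,-7.45,16.85,-4,0,0,1]
  ]
}}

```text
time_s: 7.93
eef_pos: [505.0, 250.8, 232.0]
ee_rot: [0.017, 1.0, 0.0, 0.001]
ft_force: [0.6, -0.4, -0.3]
opening: 85.6
grasp_force: 0.0
```

Run:
```python
from h import *
import pickle
s=ctrl.state();print(s["eef_pos"],s["ee_rot"],s["time_s"],np.abs(s["joint_velocities"]).max())
c=cal("wrist");a=ctrl.capture("wrist");np.save("w3.npy",a);pickle.dump(c,open("w3.pkl","wb"))
print(proj(c,np.array([[472,252,72.]])))
save("g",cv2.resize(a[40:280,130:400],None,fx=2.4,fy=2.4,interpolation=cv2.INTER_CUBIC))
```

```text
[504.97638162 250.7552001  232.04572286] [1.69502063e-02 9.99856140e-01 8.86027892e-05 6.18262502e-04] 7.9333 0.00827958126209801
[[254.69072371 140.14400364]]
```

View pics/g.png

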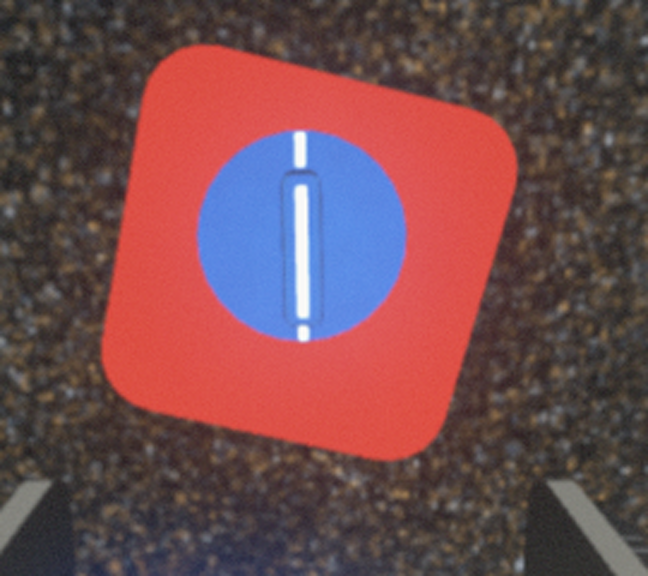

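The lid on the trivet is the large one. Its bar-top line runs crop (301,185)–(303,318) and the cap disc is centred near (302,236).

Run:
```python
from h import *
import pickle
c=pickle.load(open("w3.pkl","rb"))
f=lambda x,y,z:onz(c,130+(x+.5)/2.4-.5,40+(y+.5)/2.4-.5,z)
A,B=f(301,185,72),f(303,318,72);d=A-B
print((A+B)/2,np.linalg.norm(d),np.degrees(np.arctan2(d[1],d[0])))
print("cap",f(302,236,28), "marks")
A,B=f(299.5,132,28),f(303.5,341,28);d=A-B;print((A+B)/2,np.degrees(np.arctan2(d[1],d[0])))
y=R.from_quat(ctrl.state()["ee_rot"]).as_matrix()[:,1];print("tool y",np.degrees(np.arctan2(y[1],y[0])))
```

```text
[476.82742451 252.66904386  72.        ] 53.1046056740437 179.02972955545798
cap [474.98554979 252.9395601   28.        ] marks
[477.00932344 252.68084654  28.        ] 179.26088960709282
tool y 88.04363892273075
```

{"method": "servo_tool", "body": {
  "moves": [
    [-1,-0.6,0.08,-1,0,0,0.2],
    [-1,-1.14,0.08,-2,0,0,0.2],
    [-1,-1.14,0.08,-3.4,0,0,0.2],
    [-1,-1.14,0.08,-4.8,0,0,0.2],
    [-1,-1.14,0.08,-6,0,0,0.2],
    [-1,-1.14,0.08,-7,0,0,0.2],
    [-1,-1.14,0.08,-7.6,0,0,0.2],
    [-1,-1.14,0.08,-7.88,0,0,0.2],
    [-1,-1.14,0.08,-7.88,0,0,0.2]
  ],
  "newtons": 70
}}

```text
time_s: 8.73
eef_pos: [475.2, 252.7, 32.9]
ee_rot: [0.008, 1.0, -0.001, -0.001]
ft_force: [-1.0, -0.5, 0.3]
opening: 85.4
grasp_force: 0.0
```

{"method": "servo_tool", "body": {
  "moves": [
    [1,0,0,0,0,0,0],
    [1,0,0,0,0,0,0],
    [1,0,0,0,0,0,0],
    [1,0,0,0,0,0,0],
    [1,0,0,0,0,0,0],
    [1,0,0,0,0,0,0],
    [1,0,0,0,0,0,0],
    [1,0,0,0,0,0,0]
  ]
}}

```text
time_s: 9.4
eef_pos: [476.4, 254.4, 35.1]
ee_rot: [0.007, 1.0, 0.0, 0.001]
ft_force: [-0.4, 0.7, 5.6]
opening: 15.5
grasp_force: 69.0
```

{"method": "servo_tool", "body": {
  "moves": [
    [1,0,0,0.8,0,0,0],
    [1,0,0,2,0,0,0],
    [1,0,0,3.4,0,0,0],
    [1,0.3,-0.6,4.8,0,0,0],
    [1,0.8,-1.6,6.2,0,0,-0.3],
    [1,1.4,-2.8,7.4,0,0,-0.6],
    [1,2,-4.2,8.2,0,0,-1],
    [1,2.7,-5.6,8.2,0,0,-1.5],
    [1,3.4,-7,8.2,0,0,-1.5],
    [1,4.1,-8.4,8.2,0,0,-1.5],
    [1,4.8,-9.8,8.2,0,0,-1.5],
    [1,5.5,-11.2,8.2,0,0,-1.5],
    [1,6.2,-12.6,8.2,0,0,-1.5],
    [1,6.9,-14,8.2,0,0,-1.5],
    [1,7.5,-15.3,8.2,0,0,-1.5],
    [1,8,-16.3,8.2,0,0,-1.5],
    [1,8.2,-16.84,8.2,0,0,-1.5],
    [1,8.2,-16.84,8.2,0,0,-1.5],
    [1,8.2,-16.84,8.2,0,0,-1.5],
    [1,8.2,-16.84,8.2,0,0,-1.5]
  ]
}}

```text
time_s: 11.07
eef_pos: [680.2, -166.1, 238.7]
ee_rot: [0.072, 0.997, 0.0, -0.001]
ft_force: [0.2, 0.1, -0.9]
opening: 15.7
grasp_force: 68.5
```

Run:
```python
from h import *
import pickle
s=ctrl.state();print(s["eef_pos"],s["opening"],s["grasp_force"],s["ft_force"],s["moment"])
M=R.from_quat(s["ee_rot"]).as_matrix();print(M.round(4), np.degrees(np.arctan2(M[1,1],M[0,1])))
c=cal("wrist");a=ctrl.capture("wrist");np.save("w4.npy",a);pickle.dump(c,open("w4.pkl","wb"))
b=ctrl.capture("scene")
o=np.zeros((384,800,3),np.uint8);o[:,:512]=a
z=cv2.resize(b[90:186,225:297],None,fx=4,fy=4,interpolation=cv2.INTER_CUBIC);o[:384,512:]=z;save("i",o)
```

```text
[ 680.23422874 -166.095975    238.682816  ] 15.709178055447172 68.51460456848145 [ 0.15796616  0.071904   -0.88198401] [0.00728778 0.03976524 0.0749413 ]
[[-9.895e-01  1.445e-01 -1.300e-03]
 [ 1.445e-01  9.895e-01  9.000e-04]
 [ 1.400e-03  7.000e-04 -1.000e+00]] 81.69139260775643
```

View pics/i.png

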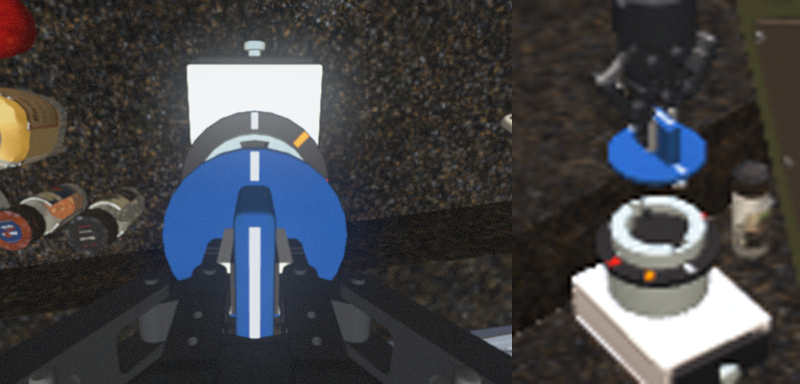

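Run:
```python
from h import *
import pickle
c=pickle.load(open("w4.pkl","rb"));a=np.load("w4.npy")
print(a[140:156,245].tolist()[::1])
u=np.array([np.cos(np.radians(171.6)),np.sin(np.radians(171.6)),0])
for r in (149,150,151):
    P=onz(c,254.5,r,231.7);print(r,P,P-48*u)
P=onz(c,254.5,180,231.7);Q=onz(c,254.5,152,231.7);print(np.degrees(np.arctan2(*(Q-P)[1::-1])))
P=onz(c,254.3,120,121);print("white mark",P,P-56*u)
```

```text
[[181, 200, 208], [135, 145, 151], [109, 111, 114], [106, 104, 107], [106, 105, 109], [102, 105, 109], [96, 100, 106], [80, 90, 105], [72, 87, 115], [72, 98, 140], [68, 105, 165], [70, 108, 179], [74, 113, 179], [72, 110, 180], [73, 111, 179], [68, 107, 179]]
149 [ 633.67536732 -159.69377915  231.7       ] [ 681.1604393  -166.70576452  231.7       ]
150 [ 634.14921176 -159.76251717  231.7       ] [ 681.63428374 -166.77450254  231.7       ]
151 [ 634.62388347 -159.83137524  231.7       ] [ 682.10895546 -166.84336061  231.7       ]
171.7459305566844
white mark [ 626.2328773 -158.5222517  121.       ] [ 681.63212795 -166.7029013   121.        ]
```

Lid centre (681,-167) matches the collar (681.5,-167), and the yaw agrees. Lowering now.

{"method": "servo_tool", "body": {
  "moves": [
    [1,0,0,-0.6,0,0,0],
    [1,0,0,-1.2,0,0,0],
    [1,0,0,-1.8,0,0,0],
    [1,0,0,-2.3,0,0,0],
    [1,0,0,-2.6,0,0,0],
    [1,0,0,-2.8,0,0,0],
    [1,0,0,-2.95,0,0,0],
    [1,0,0,-3.1,0,0,0],
    [1,0,0,-3.1,0,0,0]
  ]
}}

```text
time_s: 11.92
eef_pos: [680.8, -166.7, 161.6]
ee_rot: [0.072, 0.997, 0.0, -0.0]
ft_force: [-0.3, 0.7, -1.5]
opening: 15.1
grasp_force: 68.5
```

{"method": "servo_tool", "body": {
  "moves": [
    [1,0,0,-0.06,0,0,0],
    [1,0,0,-0.12,0,0,0],
    [1,0,0,-0.18,0,0,0],
    [1,0,0,-0.18,0,0,0]
  ]
}}

```text
time_s: 12.25
eef_pos: [680.7, -167.0, 157.2]
ee_rot: [0.073, 0.997, -0.0, -0.0]
ft_force: [-0.3, 0.2, -2.1]
opening: 15.2
grasp_force: 68.5
```

{"method": "servo_tool", "body": {
  "moves": [
    [1,0,0,-0.04,0,0,0],
    [1,0,0,-0.08,0,0,0],
    [1,0,0,-0.08,0,0,0]
  ]
}}

```text
time_s: 12.5
eef_pos: [680.8, -167.0, 155.2]
ee_rot: [0.073, 0.997, -0.0, 0.0]
ft_force: [0.7, 0.9, -1.9]
opening: 15.2
grasp_force: 68.7
```

{"method": "servo_tool", "body": {
  "moves": [
    [1,0,0,-0.04,0,0,0],
    [1,0,0,-0.06,0,0,0],
    [1,0,0,-0.06,0,0,0]
  ]
}}

```text
time_s: 12.75
eef_pos: [680.9, -167.0, 155.1]
ee_rot: [0.073, 0.997, -0.0, 0.001]
ft_force: [-2.7, 0.1, 5.4]
opening: 15.4
grasp_force: 69.7
```

Seated at the expected height, with about 7 N contact. Next the clockwise twist.

{"method": "servo_tool", "body": {
  "moves": [
    [1,0,0,0,0,0,-0.6],
    [1,0,0,0,0,0,-1.2],
    [1,0,0,0,0,0,-1.8],
    [1,0,0,0,0,0,-2.4],
    [1,0,0,0,0,0,-3],
    [1,0,0,0,0,0,-3.6],
    [1,0,0,0,0,0,-4],
    [1,0,0,0,0,0,-4]
  ]
}}

```text
time_s: 13.42
eef_pos: [682.0, -166.6, 155.2]
ee_rot: [0.245, 0.97, 0.0, 0.001]
ft_force: [1.2, 1.7, 4.9]
opening: 15.0
grasp_force: 69.5
```

```bash
cat > st.py <<'E'
from h import *
s=ctrl.state();M=R.from_quat(s["ee_rot"]).as_matrix()
print(s["eef_pos"].round(1),np.degrees(np.arctan2(M[1,1],M[0,1])).round(2),M[:,2].round(3),s["ft_force"].round(1),s["moment"].round(3),round(s["opening"],1),round(s["grasp_force"],1),s["time_s"],s["qpos"][5])
E
python3 st.py
```

```text
[ 682.  -166.6  155.2] 61.66 [ 0.003  0.    -1.   ] [1.2 1.7 4.9] [ 0.385 -0.172  0.038] 15.0 69.5 13.4167 0.2547067156080415
```

{"method": "servo_tool", "body": {
  "moves": [
    [1,0,0,0,0,0,-0.6],
    [1,0,0,0,0,0,-1.2],
    [1,0,0,0,0,0,-1.8],
    [1,0,0,0,0,0,-2.4],
    [1,0,0,0,0,0,-3],
    [1,0,0,0,0,0,-3.6],
    [1,0,0,0,0,0,-4.1],
    [1,0,0,0,0,0,-4.4],
    [1,0,0,0,0,0,-4.6],
    [1,0,0,0,0,0,-4.6],
    [1,0,0,0,0,0,-4.6]
  ]
}}

```text
time_s: 14.33
eef_pos: [682.2, -166.8, 155.2]
ee_rot: [0.433, 0.902, 0.001, 0.001]
ft_force: [3.1, 1.5, 6.1]
opening: 15.3
grasp_force: 69.6
```

```bash
python3 st.py
python3 - <<'E'
from h import *
import pickle
c=cal("wrist");a=ctrl.capture("wrist");b=ctrl.capture("scene");np.save("w5.npy",a);pickle.dump(c,open("w5.pkl","wb"))
o=np.zeros((384,800,3),np.uint8);o[:,:512]=a
z=cv2.resize(b[110:206,225:297],None,fx=4,fy=4,interpolation=cv2.INTER_CUBIC);o[:384,512:]=z;save("j",o)
for n in range(3):
  t=np.radians(171.6-43*n)
  print(proj(c,np.array([[681.5+56*np.cos(t),-166.7+56*np.sin(t),121.]])))
E
```

```text
[ 682.2 -166.8  155.2] 38.74 [ 0.003 -0.    -1.   ] [3.1 1.5 6.1] [ 0.241 -0.439  0.141] 15.3 69.6 14.3333 0.6545396282628346
[[186.71996956 150.65575993]]
[[254.58307837 123.65946175]]
[[322.15316047 151.02111706]]
```

View pics/j.png

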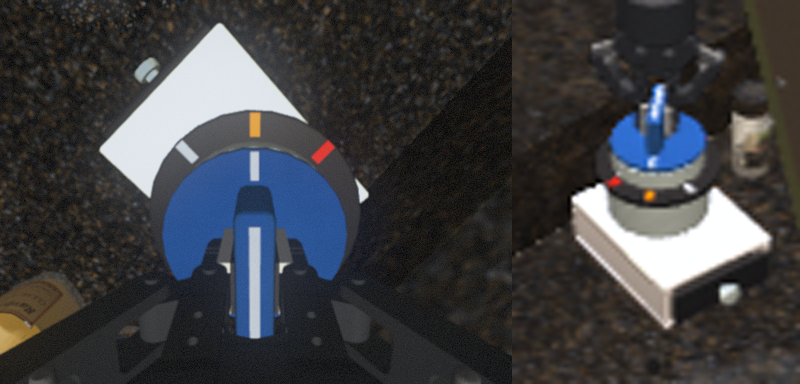

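The lid's white line (254,165) points straight at the orange mark (254,124). The lid is flush, the drawer is shut, and the 0.14 N m moment matches the spring. Handing in.

```bash
python3 -c "
from cell import ctrl
print(ctrl.finish_job())"
```

```text
the job is handed in; nothing more can be done
None
```

The job is handed in at about 14 s: drawer shut, the large blue lid flush in the collar and still gripped at the orange mark, not locked; no other item was touched.

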